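# Pack the electrostatics kit into its caddy

## Task

Pack the electrostatics kit into the wooden caddy: lay the solid black ebonite disc flat in the red insert's round nest and stand the brass cover plate upright on top of it, centred, lay the green glass rod along the blue insert's long nest, and stand the brass Leyden jar cap upright in the yellow insert's square nest, each resting inside its rim. Leave the look-alikes (the black rubber ring with a hole, the grey steel rod and the silvery aluminium cap) lying where they are.

Things in the scene. Friction and masses are not known exactly. Their poses are not given: they have to be found in the camera images.
- ebonite_disc: The ebonite cake of the electrophorus: a plain solid glossy black disc, 60 mm across and 16 mm thick, lying flat on the table; no hole. Origin at the centre of its underside, z up.
- cover_plate: The cover plate of the electrophorus: a brass disc 54 mm across and 6 mm thick with an upright red insulating handle in its centre, 18 mm across, from 6 to 51 mm above the underside; standing upright. Origin at the centre of its underside, z up.
- glass_rod: Green glass rod, 16 mm across and 120 mm long, lying on the table on two square black anti-roll collars (18 x 18 mm, 10 mm long, centred 45 mm either side of the middle); bare glass between the collars. Origin at its middle on the rod's axis (9 mm above what it lies on), x along the rod.
- brass_cap: Yellow brass Leyden jar cap standing upright: skirt 44 mm across and 16 mm high, thin neck 10 mm across, and a knob 20 mm across from 30 to 48 mm above the underside. Origin at the centre of its underside, z up.
- alu_cap: Look-alike, not part of the kit: a silvery aluminium cap of exactly the brass cap's shape and size. Origin at the centre of its underside.
- rubber_ring: Look-alike, not part of the kit: a black rubber ring 60 mm across and 16 mm thick with a 26 mm hole through its middle. Origin at the centre of its underside.
- steel_rod: Look-alike, not part of the kit: a grey steel rod of the glass rod's shape and size, with the same collars. Origin at its middle on the rod's axis, x along the rod.
- round_nest: Fixed red insert with a round rim, for the ebonite disc with the cover plate on it. Red plate 164 mm along x, 92 mm along y, 5 mm thick; wooden ring 84 mm inside, 91 mm outside, standing 4 mm above the plate. Origin at the centre of the plate's underside; the floor is 5 mm above the origin. The three inserts lie side by side along y, 95 mm apart, in any order, in the wooden caddy.
- long_nest: Fixed blue insert with a long rim, for the glass rod. Blue plate 164 x 92 mm, 5 mm thick; rim 150 mm along x by 50 mm along y inside, 4 mm wide, standing 4 mm above the plate. Origin at the centre of the plate's underside, x along the trough; floor 5 mm above the origin.
- square_nest: Fixed yellow insert with a square rim, for the brass cap. Yellow plate 164 x 92 mm, 5 mm thick; rim 70 x 70 mm inside, 4 mm wide, standing 4 mm above the plate. Origin at the centre of the plate's underside; floor 5 mm above the origin. The caddy round the inserts is fixed, 178 x 300 mm outside, its walls 18 mm above the table.
Not all that is in view belongs to the job. What is shaped like the brass_cap but purple or turquoise is not meant. There is more than one size of the glass_rod; the job needs the middle-sized.

How it is judged (in metres and radians):
At the end, for the whole second after the job is handed in: Ebonite disc flat in the round nest within 15 mm of centre, cover plate upright on it within 12 mm; cap upright in the square nest within 15 mm; rod on the long nest's floor within 18 mm and 0.3 rad; all released and at rest; look-alikes within 20 mm of their start (horizontal distance between ebonite_disc and round_nest below 0.015 m and z of ebonite_disc in the frame of round_nest between 0.002 and 0.008 m and angle between each of ebonite_disc, cover_plate, brass_cap's own z axis and vertical below 0.08 rad and horizontal distance between cover_plate and ebonite_disc below 0.012 m and z of cover_plate in the frame of ebonite_disc between 0.013 and 0.019 m and x of brass_cap in the frame of square_nest between -0.015 and 0.015 m and y of brass_cap in the frame of square_nest between -0.015 and 0.015 m and z of brass_cap in the frame of square_nest between 0.002 and 0.008 m and x of glass_rod in the frame of long_nest between -0.018 and 0.018 m and y of glass_rod in the frame of long_nest between -0.018 and 0.018 m and z of glass_rod in the frame of long_nest between 0.011 and 0.017 m and angle between the x axis of glass_rod and the x axis of long_nest, either way round below 0.3 rad and linear speed of each of ebonite_disc, cover_plate, brass_cap, glass_rod below 0.02 m/s and angular speed of each of ebonite_disc, cover_plate, brass_cap, glass_rod below 0.2 rad/s and distance of each of alu_cap, rubber_ring, steel_rod from where it was at the start of the episode below 0.02 m); the robot touches nothing.
It fails at once if the aluminium cap is moved more than 20 mm (distance of alu_cap from where it was at the start of the episode above 0.02 m).
It fails at once if the rubber ring is moved more than 20 mm (distance of rubber_ring from where it was at the start of the episode above 0.02 m).
It fails at once if the steel rod is moved more than 20 mm (distance of steel_rod from where it was at the start of the episode above 0.02 m).
It also fails if it takes over 117 s, if anything falls off the work surface, if the arm or the gripper's body presses on something with over 40 N, if the wrist force passes 120 N, or if a joint passes its speed limit or range.

## Robot

A 7-joint arm with a two-finger parallel gripper is mounted at the origin on the work surface. World frame = base frame: x ahead of the robot, y to its left, z up, the work surface at z = 0. Lengths are in mm, angles in rad, forces in N, time in s.
With the tool pointing down it reaches from about 425 to 950 mm from the base axis. Payload 4.7 kg.
Tool frame: the origin (TCP) lies between the finger pads; the fingertips stand 17 mm ahead of it and the grasp point (between the pads) lies 2 mm behind it; z points along the fingers, y is the line along which they close (so a half turn about z gives the same grasp; the last joint's range is limited). The gripper opens to 87 mm and grips with 3 to 60 N. Pads are 19 mm wide; open, the fingers measure 117 mm over their backs; the gripper's body (75 mm by 190 mm) begins 51 mm behind the grasp point.
Start: joints at [1.231, 0.469, -0.049, 1.532, 0.024, 1.141, -0.082], TCP at [206.475, -642.663, 239.573] pointing down, gripper open.
Joint ranges: [-2.59, 2.59], [-0.33, 1.99], [-1.39, 1.29], [0.1, 2.45], [-1.04, 4.18], [0.21, 1.99], [-2.66, 2.66]. Speed limits (rad/s): [2.57, 2.57, 3.14, 3.14, 3.14, 3.14, 3.14].

## Interface

Orientations are given as a unit quaternion [x, y, z, w].
In Python, from bench import read_state, camera, sign_off gives the robot as it stands.
- The arm moves only by the tool apply_moves, never from a script. Its argument "moves" is a list of rows, each a list of 3 entries, a list of its own where there are three numbers: the shift along the tool's x, y, z each as a share of 0.5 m, from -1 to 1, then the turn, a rotation vector about the tool's x, y, z each as a share of 180 degrees, from -1 to 1, then the opening, from 0 (shut) to 1 (fully open). In form: [[[tx, ty, tz], [ax, ay, az], fingers], ...]. A call has 1 to 12 rows; each row shifts and turns the commanded pose from where the row before left it, along the tool's axes as they then stand; what a row does not reach is not made up. A row lasts 1/10 s, in which the tool goes at most 50 mm and 8.59 degrees, less where a joint would pass 70% of its speed; a pose out of reach is approached as far as the arm can. A call with a number of a shift or a turn outside -1 to 1 is refused whole. A call with a gripper value outside its range is refused whole. The fingers move at their own pace and stop on an object; "newtons" is the grip in N (left out, the last holds). Time passes only in rows, so rows that do not move let the fingers close. It gives the time, the measured TCP pose, the force, the opening and the grip force at its end, in the units of the state.
- read_state(): the state, without advancing time (a new reading comes with each control period).
- camera(name): name is "scene" or "side" or "wrist"; returns a dict with "image" (420x560x3 uint8, blue, green, red), "fx", "fy", "cx", "cy" (pixels), "k1" (the pictures are not rectified: a ray, as slopes to the right and down, at radius r is drawn at 1 + k1 r^2 times it, then the intrinsics apply), "R" (3x3) and "t" (3): a world point X has camera coordinates R X + t. Camera axes: x right, y down, z forward; pixel columns grow to the right and rows downward; lengths in mm; the calibration is good to about 2 mm. A picture is of the moment at which its call begins. There is no depth.
- sign_off(): hands the job in; it is judged then, once.
The state is a dict: "time_s": time; "q": joint angles; "qvel": joint speeds; "joint_torque": joint torques, N m; "eef_pos": TCP position; "tcp_rot": TCP orientation; "wrist_force": force on the tool from outside, world axes, zero at the start; "ft_torque": the same for the moment, N m; "gripper_width": finger opening in mm; "finger_force": force on a finger pad.
Only numpy, scipy, OpenCV 4.12 (cv2) and the standard library are available. Lean on these libraries where they do the work, as an engineer would, in place of code of your own. Each camera call takes 0.05 s, during which the arm holds its last target. There are 200 camera calls.

## Working session

There is one attempt and no reset: what is moved stays moved. The work goes in short steps, Python scripts to look and compute and a tool call to move; the robot and the scene stay as the last step left them, time stands still between calls to the robot, and variables do not carry over. Pictures are saved under pics/ and viewed, at most 14 in all, crops included, and the job is handed in when it is done.

Besides the shell and the picture viewer there is one more tool, called in YAML: its name, and indented under it one key for each argument. apply_moves: Moves the arm, as the interface text tells. Its arguments: {"type":"object","properties":{"moves":{"type":"array"},"newtons":{"type":"number"}},"required":["moves"]}

```bash
mkdir -p pics; cat > h.py <<'E'
import numpy as np, cv2
from bench import read_state, camera, sign_off
from scipy.spatial.transform import Rotation as Ro
def ray(c,u,v):
    K=np.array([[c['fx'],0,c['cx']],[0,c['fy'],c['cy']],[0,0,1.]])
    p=cv2.undistortPoints(np.array([[[u,v]]],float),K,np.array([c['k1'],0,0,0.]))[0,0]
    R=np.array(c['R']);t=np.array(c['t'])
    return -R.T@t, R.T@np.array([p[0],p[1],1])
def onz(c,u,v,z):
    o,d=ray(c,u,v); return (o+d*(z-o[2])/d[2])
E
python3 - <<'E'
from h import *
for n in ("scene","side","wrist"):
    c=camera(n); cv2.imwrite(f"pics/{n}0.png",c['image']); print(n,c['fx'],c['k1'],(-np.array(c['R']).T@np.array(c['t'])).round(), np.array(c['R'])[2].round(2))
s=read_state(); print(s)
E
```

```text
scene 452.5738629004583 0.03176472256859861 [ 894. -640.  832.] [-0.39  0.57 -0.73]
side 504.51580789681896 -0.14987552060842646 [ 395. -727.  909.] [ 0.06  0.62 -0.78]
wrist 326.5706686796648 -0.037925644076658556 [ 286. -618.  385.] [-0.29 -0.09 -0.95]
{'time_s': 0.15, 'q': array([ 1.23111041,  0.46925383, -0.04858394,  1.53337426,  0.02410331,
        1.14099957, -0.08227971]), 'qvel': array([ 2.59717221e-05, -1.86376507e-03, -8.59333763e-04, -4.11169975e-03,
       -5.86299660e-04,  4.73828823e-04,  6.01395001e-04]), 'joint_torque': array([ 5.79904317e-04, -5.08429313e+01, -8.09981511e-02, -2.36418504e+01,
       -6.13745721e-02,  3.56253202e-02,  1.13679057e-04]), 'eef_pos': array([ 206.30527568, -642.26735289,  238.7611996 ]), 'tcp_rot': array([ 9.87947708e-01,  1.54786309e-01, -1.37613337e-04, -7.11585887e-04]), 'wrist_force': array([ 0.81310837, -0.38518975,  0.61079622]), 'ft_torque': array([-0.02958561,  0.0680972 , -0.00070181]), 'finger_force': 0.0, 'gripper_width': 87.03794800919535}
```

View pics/scene0.png

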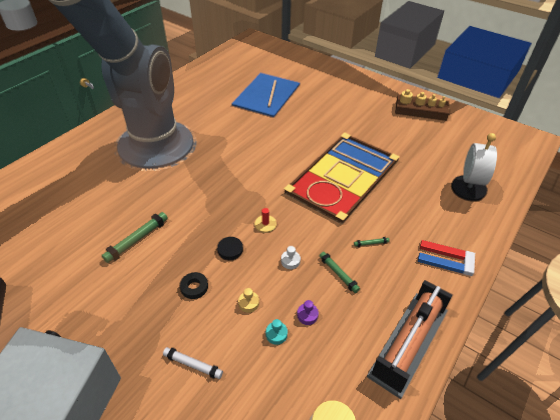

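View pics/side0.png

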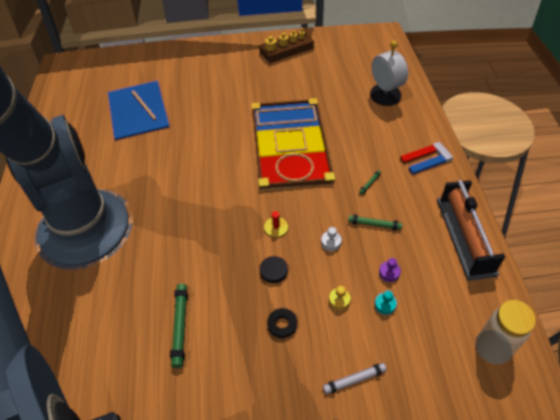

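The scene view shows the candidates (scene pixels):
- **Black round things:** solid disc at (230,248), ring with a hole at (194,285).
- **Caps:** yellow brass (249,299), silvery (290,257), turquoise (277,331) and purple (308,313).
- **Green rods:** large (135,237), middle (340,271), small (372,242). The grey rod is at (193,363).
- **Others:** cover plate at (265,220), and the caddy at (343,175) with the order blue, yellow, red.

I'll measure these and make one enlarged crop to confirm them.

```bash
cat > m.py <<'E'
from h import *
def mask(im,kind):
    h=cv2.cvtColor(im,cv2.COLOR_BGR2HSV); H,S,V=[h[...,i].astype(int) for i in range(3)]
    m={'black':(V<60),'green':(H>45)&(H<82)&(S>90)&(V>35),'yellow':(H>=21)&(H<36)&(S>110)&(V>90),
       'red':((H<5)|(H>174))&(S>180)&(V>90),'blue':(H>100)&(H<120)&(S>150)&(V>60)}[kind]
    return m.astype(np.uint8)*255
def blob(im,kind,uv,r=45):
    n,l,st,ce=cv2.connectedComponentsWithStats(mask(im,kind))
    ok=[i for i in range(1,n) if st[i,4]>25 and np.hypot(*(ce[i]-uv))<r]
    i=min(ok,key=lambda i:np.hypot(*(ce[i]-uv))); return (l==i).astype(np.uint8),ce[i],st[i,4]
def tri(ca,pa,cb,pb):
    o1,d1=ray(ca,*pa);o2,d2=ray(cb,*pb)
    s=np.linalg.lstsq(np.c_[d1,-d2],o2-o1,rcond=None)[0]; a=o1+s[0]*d1;b=o2+s[1]*d2
    return (a+b)/2,np.linalg.norm(a-b)
E
python3 - <<'E'
from m import *
c1=camera('scene');c2=camera('side')
T={'disc':('black',(230,248),(274,269)),'ring':('black',(194,285),(282,322)),'handle':('red',(265,214),(276,217)),'coverbrass':('yellow',(265,224),(276,228)),
'cap':('yellow',(249,299),(340,297)),'rodM':('green',(340,271),(375,222)),'rodL':('green',(135,237),(180,325)),'rodS':('green',(372,242),(370,182)),
'redN':('red',(322,195),(296,167)),'blueN':('blue',(362,155),(286,116)),'yelN':('yellow',(343,175),(290,140))}
for k,(kd,a,b) in T.items():
    try:
        m1,p1,n1=blob(c1['image'],kd,a);m2,p2,n2=blob(c2['image'],kd,b)
        X,e=tri(c1,p1,c2,p2); print(k,p1.round(1),n1,p2.round(1),n2,X.round(1),'gap',e.round(1))
        if k[:3]=='rod':
            for c,m in((c1,m1),(c2,m2)):
                v,u=np.nonzero(m); P=np.array([onz(c,x,y,9)[:2] for x,y in zip(u,v)]); mu=P.mean(0); w,V=np.linalg.eigh(np.cov((P-mu).T)); q=(P-mu)@V
                print('   ',mu.round(1),np.ptp(q,axis=0).round(1),'ang',np.degrees(np.arctan2(V[1,1],V[0,1])).round(1))
    except ValueError as ex: print(k,'none')
a=cv2.resize(c1['image'][190:360,150:390],None,fx=3.2,fy=3.2,interpolation=3); cv2.imwrite('pics/crop1.png',a)
b=cv2.resize(c2['image'][95:195,240:345],None,fx=6,fy=6,interpolation=3)[:600]; cv2.imwrite('pics/cad.png',b)
E
```

```text
disc [229.6 248.2] 471 [273.3 270.1] 552 [ 425.9 -172.5    6. ] gap 1.3
ring [193.5 285.6] 518 [281.6 323.5] 576 [ 429.1 -295.8    5. ] gap 0.7
handle [265.  215.6] 89 [275.4 218.4] 71 [443.7 -58.9  31.3] gap 1.5
coverbrass [268.  228.1] 55 [282.1 227.6] 142 [457.4 -65.    1.6] gap 3.0
cap [251.2 305.2] 57 [339.5 296.3] 287 [ 553.8 -250.8   -5.4] gap 8.5
rodM [330.8 264.4] 53 [374.8 222.1] 187 [ 652.6 -104.8   48.1] gap 5.9
    [639.8 -74.2] [14.2 50.9] ang 154.5
    [663.9 -80.3] [14.9 79.2] ang 162.0
rodL [153.1 223.2] 35 [179.1 322.2] 514 [ 224.5 -239.2   -7.8] gap 43.2
    [ 230.1 -223.5] [19.5 25. ] ang 159.2
    [ 229.4 -271.3] [ 20.9 117.7] ang 86.9
rodS none
redN [324.1 192.6] 500 [294.3 166.6] 566 [507.4 109.1  11.7] gap 0.6
blueN [361.6 155.2] 438 [285.7 115. ] 459 [510.3 305.6   6.8] gap 0.2
yelN [343.8 174.7] 754 [290.  140.9] 1573 [509.5 208.3   2.9] gap 0.1
```

View pics/crop1.png

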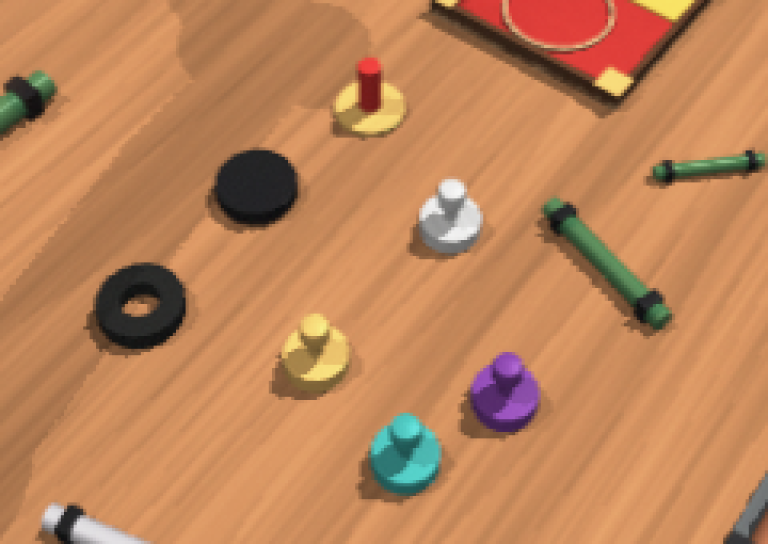

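View pics/cad.png

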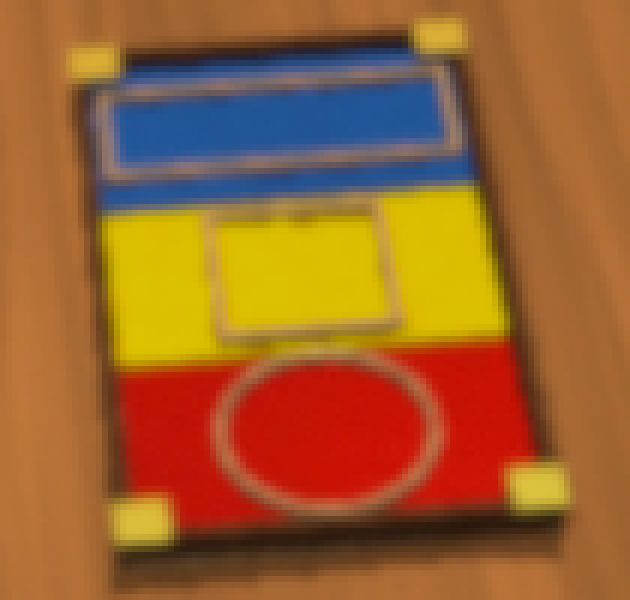

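The crop shows the solid glossy disc at crop (257,185), which has no hole. The ring at (140,305) does have one. The brass cap is at (315,352) and the middle-sized green rod runs (545,207)–(668,318). The caddy crop gives nest rims with clear corners, so I'll turn those into positions.

```bash
python3 - <<'E'
from m import *
c1=camera('scene');c2=camera('side')
S=lambda x,y:(150+x/3.2,190+y/3.2)
f=lambda c,p,z:onz(c,*p,z)[:2].round(1)
for n,p in {'Mend':((545,207),(668,318)),'Mcollar':((563,217),(650,304))}.items():
    a,b=[f(c1,S(*q),9) for q in p]; print(n,a,b,(a+b)/2,np.hypot(*(b-a)),np.degrees(np.arctan2(*(b-a)[::-1])))
for n,p in {'L':((107,257),(166,217)),'Ss':((356,243.5),(388,240.5))}.items():
    a,b=[f(c1,q,9) for q in p]; print(n,np.hypot(*(b-a)))
print('knob',f(c1,S(315,330),39),'side',f(c2,(340.5,291.5),39))
D=lambda x,y:(240+x/6-.4,95+y/6-.4)
for n,P,z in (('sq',[(208,212),(380,205),(398,325),(222,338)],9),('long',[(100,96),(445,68),(460,152),(108,178)],9),('ringLRTB',[(216,425),(440,420),(325,348),(330,512)],9),
  ('corner',[(94,63),(440,38),(540,488),(142,520)],20)):
    Q=np.array([f(c2,D(*q),z) for q in P]); print(n,Q.tolist(),Q.mean(0))
for k,a,b in(('disc',(230,248),(274,269)),):
    for c,p in((c1,a),(c2,b)):
        m,_,_=blob(c['image'],'black',p); v,u=np.nonzero(m); Q=np.array([onz(c,x,y,8)[:2] for x,y in zip(u,v)]); print(k,Q.mean(0),np.ptp(Q,axis=0))
# alu cap knob, ring
print('alu knob',f(c1,S(452,190),39))
s=read_state(); print(s['eef_pos'],Ro.from_quat(s['tcp_rot']).as_matrix().round(3))
E
```

```text
Mend [606.3 -65.2] [722.8 -95.3] [664.55 -80.25] 120.32564149008307 -14.486654548564566
Mcollar [621.4 -65.2] [707.6 -92.7] [664.5  -78.95] 90.4803293539541 -17.694010106900855
L 164.73217657761947
Ss 77.25347888606697
knob [ 550.9 -257. ] side [ 549.9 -259.1]
sq [[473.2, 248.3], [548.1, 242.7], [545.0, 168.3], [470.8, 170.5]] [509.275 207.45 ]
long [[432.8, 331.9], [590.7, 330.1], [588.2, 272.4], [431.8, 276.3]] [510.875 302.675]
ringLRTB [[462.9, 121.0], [553.9, 111.8], [512.8, 158.9], [502.8, 67.8]] [508.1   114.875]
corner [[431.6, 342.2], [589.4, 338.3], [585.5, 59.8], [427.7, 63.6]] [508.55  200.975]
disc [ 426.64765428 -172.57183554] [61.94072659 63.89214852]
disc [ 425.83035682 -174.34070806] [53.87606056 61.71482193]
alu knob [ 556.7 -112. ]
[ 206.41976317 -642.53166586  239.29388006] [[ 0.952  0.306 -0.   ]
 [ 0.306 -0.952  0.   ]
 [ 0.    -0.    -1.   ]]
```

apply_moves:
  moves:
    - [[0, 0, 0], [0, 0, -0.0446], 1]
    - [[0, 0, 0], [0, 0, -0.0446], 1]
    - [[0, 0, 0], [0, 0, -0.0446], 1]
    - [[0, 0, 0], [0, 0, -0.0446], 1]
    - [[0, 0, 0], [0, 0, -0.0446], 1]
    - [[0, 0, 0], [0, 0, -0.0446], 1]
    - [[0, 0, 0], [0, 0, -0.0446], 1]
    - [[0, 0, 0], [0, 0, -0.0446], 1]
    - [[0, 0, 0], [0, 0, -0.0446], 1]
    - [[0, 0, 0], [0, 0, 0], 1]

```text
time_s: 1.35
eef_pos: [206.3, -642.7, 239.4]
tcp_rot: [0.707, 0.707, 0.0, 0.0]
wrist_force: [0.4, -0.3, 0.4]
gripper_width: 87.4
finger_force: 0.0
```

apply_moves:
  moves:
    - [[0.078, 0.0366, 0.01], [0, 0, 0], 1]
    - [[0.078, 0.0366, 0.01], [0, 0, 0], 1]
    - [[0.078, 0.0366, 0.01], [0, 0, 0], 1]
    - [[0.078, 0.0366, 0.01], [0, 0, 0], 1]
    - [[0.078, 0.0366, 0.01], [0, 0, 0], 1]
    - [[0.078, 0.0366, 0.01], [0, 0, 0], 1]
    - [[0.078, 0.0366, 0.01], [0, 0, 0], 1]
    - [[0.078, 0.0366, 0.01], [0, 0, 0], 1]
    - [[0.078, 0.0366, 0.01], [0, 0, 0], 1]
    - [[0.078, 0.0366, 0.01], [0, 0, 0], 1]
    - [[0.078, 0.0366, 0.01], [0, 0, 0], 1]
    - [[0, 0, 0], [0, 0, 0], 1]

```text
time_s: 2.55
eef_pos: [409.6, -207.6, 184.7]
tcp_rot: [0.704, 0.71, 0.001, -0.0]
wrist_force: [-0.2, -0.5, -0.1]
gripper_width: 87.2
finger_force: 0.0
```

apply_moves:
  moves:
    - [[0.035, 0.016, 0], [0, 0, 0], 1]
    - [[0.035, 0.016, 0], [0, 0, 0], 1]
    - [[0, 0, 0], [0, 0, 0], 1]
    - [[0, 0, 0], [0, 0, 0], 1]

```text
time_s: 2.95
eef_pos: [423.1, -179.2, 184.6]
tcp_rot: [0.707, 0.707, -0.0, 0.0]
wrist_force: [-0.5, -0.7, 0.2]
gripper_width: 87.3
finger_force: 0.0
```

```bash
cat > w.py <<'E'
from m import *
import sys
c=camera('wrist'); s=read_state(); cv2.imwrite(f'pics/{sys.argv[1]}.png',c['image'])
M=Ro.from_quat(s['tcp_rot']).as_matrix(); print(s['eef_pos'].round(1),M[:,0].round(3),s['gripper_width'])
for k,z in (('black',8),('red',35),('green',9),('yellow',9)):
    n,l,st,ce=cv2.connectedComponentsWithStats(mask(c['image'],k))
    for i in range(1,n):
        if st[i,4]>400: print(k,st[i],ce[i].round(),onz(c,*ce[i],z).round(1))
E
python3 w.py w1
```

```text
[ 422.9 -179.6  184.6] [ 0.001  1.    -0.001] 87.04599062205085
black [474  65  86  55 656] [503.  86.] [632.4 -73.5   8. ]
black [ 255  160   59   59 2715] [284. 189.] [ 425.1 -173.5    8. ]
black [    0   210   560   210 55277] [268. 352.] [ 406.4 -374.9    8. ]
green [ 499   74   61   42 1100] [531.  94.] [660.  -79.8   9. ]
green [ 86 207  24  20 408] [ 98. 217.] [ 229.9 -202.8    9. ]
green [ 90 238  26  35 723] [103. 255.] [ 227.4 -246.9    9. ]
yellow [ 275   38   51   55 1126] [292.  59.] [432.8 -52.4   9. ]
```

View pics/w1.png

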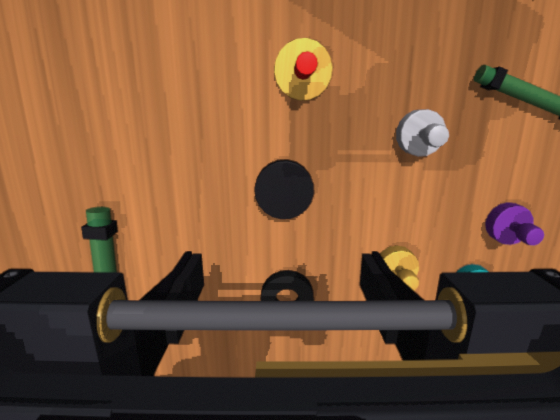

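The wrist view shows the solid disc at (284,189). The ring is behind it at (287,290), the cover plate at (303,69) and the silvery cap at (425,133). The position agrees with the other views, so I'm descending onto the disc.

apply_moves:
  moves:
    - [[0.013, 0.005, 0.06], [0, 0, 0], 1]
    - [[0, 0, 0.06], [0, 0, 0], 1]
    - [[0, 0, 0.06], [0, 0, 0], 1]
    - [[0, 0, 0.06], [0, 0, 0], 1]
    - [[0, 0, 0.06], [0, 0, 0], 1]
    - [[0, 0, 0.023], [0, 0, 0], 1]
    - [[0, 0, 0], [0, 0, 0], 1]
    - [[0, 0, 0], [0, 0, 0], 1]

```text
time_s: 3.8
eef_pos: [426.4, -172.6, 23.8]
tcp_rot: [0.707, 0.707, 0.0, 0.001]
wrist_force: [0.0, 0.1, 0.2]
gripper_width: 86.8
finger_force: 0.0
```

apply_moves:
  moves:
    - [[0, 0, 0.001], [0, 0, 0], 0.55]
    - [[0, 0, 0], [0, 0, 0], 0.55]
    - [[0, 0, 0], [0, 0, 0], 0.55]
    - [[0, 0, 0], [0, 0, 0], 0.55]
    - [[0, 0, 0], [0, 0, 0], 0.55]
    - [[0, 0, 0], [0, 0, 0], 0.5]
    - [[0, 0, 0], [0, 0, 0], 0.5]
    - [[0, 0, 0], [0, 0, 0], 0.5]
  newtons: 25

```text
time_s: 4.6
eef_pos: [426.0, -172.1, 22.9]
tcp_rot: [0.707, 0.707, -0.0, 0.0]
wrist_force: [-1.1, -0.2, 5.7]
gripper_width: 59.2
finger_force: 25.0
```

apply_moves:
  moves:
    - [[0, 0, -0.03], [0, 0, 0], 0.5]
    - [[0, 0, -0.06], [0, 0, 0], 0.5]
    - [[0, 0, -0.06], [0, 0, 0], 0.5]
    - [[0, 0, -0.05], [0, 0, 0], 0.5]
    - [[0.07, 0.02, 0], [0, 0, 0], 0.5]
    - [[0.07, 0.02, 0], [0, 0, 0], 0.5]
    - [[0.07, 0.02, 0], [0, 0, 0], 0.5]
    - [[0.07, 0.02, 0], [0, 0, 0], 0.5]
    - [[0.07, 0.02, 0], [0, 0, 0], 0.5]
    - [[0.07, 0.02, 0], [0, 0, 0], 0.5]
    - [[0.07, 0.02, 0], [0, 0, 0], 0.5]
    - [[0.04, 0.012, 0], [0, 0, 0], 0.5]

```text
time_s: 5.8
eef_pos: [501.7, 96.6, 122.5]
tcp_rot: [0.705, 0.709, 0.001, -0.0]
wrist_force: [0.1, -1.0, -0.6]
gripper_width: 59.2
finger_force: 25.0
```

apply_moves:
  moves:
    - [[0.02, 0.008, 0], [0, 0, 0], 0.5]
    - [[0, 0, 0], [0, 0, 0], 0.5]
    - [[0, 0, 0], [0, 0, 0], 0.5]

```text
time_s: 6.1
eef_pos: [505.1, 101.7, 122.1]
tcp_rot: [0.707, 0.707, -0.001, 0.0]
wrist_force: [-0.3, 0.6, 0.7]
gripper_width: 59.1
finger_force: 25.0
```

```bash
python3 - <<'E'
from m import *
c=camera('wrist'); s=read_state(); cv2.imwrite('pics/w2.png',c['image']); print(s['eef_pos'])
E
```

```text
[505.06212187 101.34074486 122.14308625]
```

View pics/w2.png

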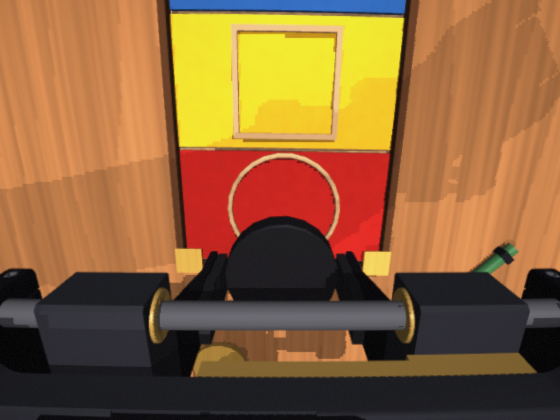

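The wrist view shows the disc held level, with the round rim at columns 228–340 and its top at row 153. The square rim's outer corners are (232,26), (343,27), (339,139) and (233,139). From these I'll refine the nest centres.

```bash
python3 - <<'E'
from m import *
c=camera('wrist')
for p in [(232,26),(343,27),(339,139),(233,139),(228,205),(340.5,205),(284,153)]: print(p,onz(c,*p,9)[:2].round(1))
for p in [(181,150),(387,152),(172,12),(404,14)]: print('edge',onz(c,*p,5)[:2].round(1))
E
```

```text
(232, 26) [469.5 241.6]
(343, 27) [548.7 240.9]
(339, 139) [549.6 162.1]
(233, 139) [466.9 162.2]
(228, 205) [460.3 108.6]
(340.5, 205) [553.6 108.5]
(284, 153) [506.7 151.3]
edge [424.2 153.5]
edge [589.5 151.6]
edge [426.1 252.2]
edge [593.2 250.8]
```

```bash
python3 - <<'E'
from m import *
for n,(y,b,r) in {'scene':((343,175),(362,155),(322,195)),'side':((290,140),(286,116),(296,167))}.items():
    c=camera(n)
    for k,p in (('yellow',y),('blue',b),('red',r)):
        try: m,ce,a=blob(c['image'],k,p,60)
        except Exception: print(n,k,'none');continue
        m=cv2.morphologyEx(m,cv2.MORPH_CLOSE,np.ones((5,5)))
        h=cv2.convexHull(np.argwhere(m>0)[:,::-1].astype(np.int32))
        (q,sz,_)=cv2.minAreaRect(np.array([onz(c,*x[0].astype(float),5)[:2] for x in h],np.float32)); print(n,k,np.round(q,1),np.round(sz,1),_)
E
```

```text
scene yellow [512.4 211.3] [56.2 67. ] 0.6938087344169617
scene blue [546.1 307.3] [37.6 63.8] 88.01057434082031
scene red [503.6 115.4] [78.4 74.4] 30.70632553100586
side yellow [509.8 209.9] [ 94.7 170.4] 89.8687973022461
side blue [534.  290.2] [85.6 27.6] 12.304987907409668
side red [508.8 115.7] [70.7 76.4] 82.47595977783203
```

apply_moves:
  moves:
    - [[0.017, 0.006, 0.03], [0, 0, 0], 0.5]
    - [[0, 0, 0.05], [0, 0, 0], 0.5]
    - [[0, 0, 0.05], [0, 0, 0], 0.5]
    - [[0, 0, 0.04], [0, 0, 0], 0.5]
    - [[0, 0, 0], [0, 0, 0], 0.5]
    - [[0, 0, 0], [0, 0, 0], 0.5]

```text
time_s: 6.9
eef_pos: [508.5, 111.2, 37.8]
tcp_rot: [0.707, 0.707, -0.0, -0.0]
wrist_force: [0.6, -0.2, -0.3]
gripper_width: 59.2
finger_force: 25.0
```

apply_moves:
  moves:
    - [[0, 0, 0.004], [0, 0, 0], 0.5]
    - [[0, 0, 0.004], [0, 0, 0], 0.5]
    - [[0, 0, 0], [0, 0, 0], 0.5]

```text
time_s: 7.2
eef_pos: [508.7, 111.5, 34.0]
tcp_rot: [0.707, 0.707, 0.0, 0.0]
wrist_force: [-0.8, -0.0, -0.8]
gripper_width: 59.2
finger_force: 25.0
```

apply_moves:
  moves:
    - [[0, 0, 0.004], [0, 0, 0], 0.5]
    - [[0, 0, 0], [0, 0, 0], 0.5]

```text
time_s: 7.4
eef_pos: [508.9, 111.6, 33.3]
tcp_rot: [0.707, 0.707, -0.0, 0.001]
wrist_force: [-2.9, -1.8, 13.7]
gripper_width: 59.5
finger_force: 25.0
```

```bash
python3 - <<'E'
from h import *
a=camera('scene')['image'][125:225,275:405];b=camera('side')['image'][95:195,240:345]
f=lambda i:cv2.resize(i,(400,380),interpolation=3)
cv2.imwrite('pics/d1.png',np.hstack([f(a),f(b)]))
E
```

```text
(no output)
```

View pics/d1.png

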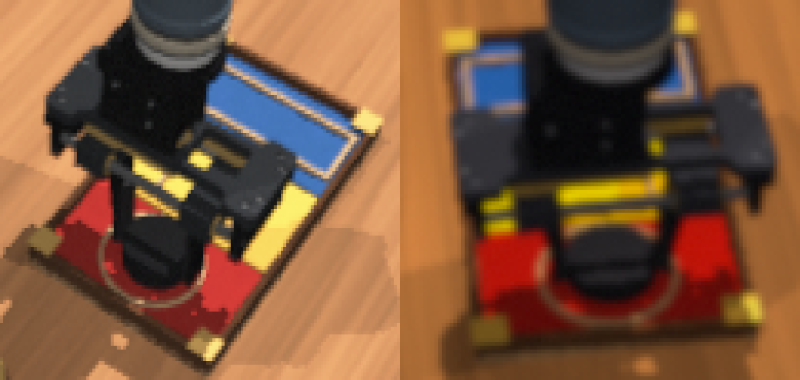

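Both views show the disc inside the ring, with red floor visible all round its near edge. The floor contact therefore puts the nest floors at z≈10 (a raised base). Releasing.

apply_moves:
  moves:
    - [[0, 0, -0.001], [0, 0, 0], 0.85]
    - [[0, 0, 0], [0, 0, 0], 0.85]
    - [[0, 0, 0], [0, 0, 0], 0.85]
    - [[0, 0, -0.03], [0, 0, 0], 0.85]
    - [[0, 0, -0.06], [0, 0, 0], 0.85]
    - [[0, 0, -0.08], [0, 0, 0], 0.85]
    - [[-0.05, 0.05, -0.03], [0, 0, 0], 0.85]
    - [[-0.08, 0.05, 0], [0, 0, 0], 0.85]
    - [[-0.08, 0.05, 0], [0, 0, 0], 0.85]
    - [[-0.08, 0.05, 0], [0, 0, 0], 0.85]
    - [[-0.07, 0.05, 0], [0, 0, 0], 0.85]
    - [[0, 0.04, 0], [0, 0, 0], 0.85]

```text
time_s: 8.7
eef_pos: [654.9, -77.1, 132.4]
tcp_rot: [0.71, 0.704, -0.001, 0.002]
wrist_force: [0.5, 0.6, 0.6]
gripper_width: 74.1
finger_force: 0.0
```

```bash
python3 - <<'E'
from m import *
s=read_state();print(s['eef_pos'],s['gripper_width'])
for n,p in(('scene',(324,193)),('side',(295,167))):
    c=camera(n); m,ce,a=blob(c['image'],'black',p,20); print(n,ce,a,onz(c,*ce,18))
    b=c['image'][125:225,275:405] if n=='scene' else c['image'][95:195,240:345]
    cv2.imwrite(f'pics/e_{n}.png',cv2.resize(b,(400,380),interpolation=3))
cv2.imwrite('pics/e.png',np.hstack([cv2.imread('pics/e_scene.png'),cv2.imread('pics/e_side.png')]))
E
```

```text
[654.89836504 -77.13006717 132.35293374] 74.06915641163121Traceback (most recent call last):
  File "<stdin>", line 4, in <module>
  File "m.py", line 10, in blob
    i=min(ok,key=lambda i:np.hypot(*(ce[i]-uv))); return (l==i).astype(np.uint8),ce[i],st[i,4]
ValueError: min() iterable argument is empty
```

```bash
python3 - <<'E'
from m import *
o=[]
for n in ('scene','side'):
    c=camera(n)
    b=c['image'][125:225,275:405] if n=='scene' else c['image'][95:195,240:345]
    o.append(cv2.resize(b,(400,380),interpolation=3))
cv2.imwrite('pics/e.png',np.hstack(o))
E
python3 w.py w3
```

```text
[653.2 -67.2 132.4] [-0.002  1.     0.001] 74.10836634607888
black [ 43   0  70  18 874] [79.  7.] [503.2  89.9   8. ]
black [  0  58 172   5 668] [86. 60.] [502.7  53.1   8. ]
black [    0   168   560   252 59573] [282. 344.] [ 654.9 -209.7    8. ]
red [   0    0   73   49 1889] [22. 29.] [475.7  69.8  35. ]
red [  27    0  102   40 2064] [79. 20.] [516.8  74.2  35. ]
red [  92    0   99   48 2806] [151.  24.] [566.   70.7  35. ]
red [  0 194  49  34 676] [ 19. 208.] [443.8 -58.2  35. ]
green [ 286   42   61   65 1032] [316.  74.] [680.8  41.2   9. ]
green [ 245  203   94   44 1494] [293. 225.] [664.  -82.3   9. ]
yellow [ 13 172  42  27 637] [ 31. 184.] [437.9 -44.1   9. ]
yellow [ 49 196  23  33 478] [ 60. 213.] [458.8 -70.4   9. ]
```

View pics/e.png

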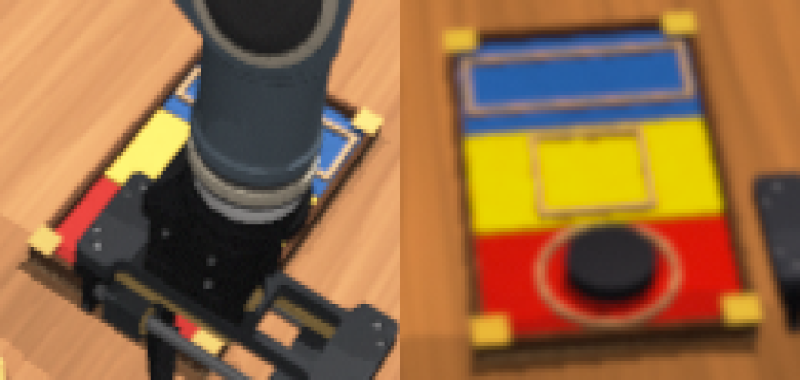

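The side view shows the disc lying inside the round rim. Next comes the middle rod.

apply_moves:
  moves:
    - [[-0.027, 0.022, 0], [0, 0, 0], 0.55]
    - [[0, 0, 0], [0, 0, -0.0454], 0.55]
    - [[0, 0, 0], [0, 0, -0.0454], 0.55]
    - [[0, 0, 0], [0, 0, -0.0454], 0.55]
    - [[0, 0, 0], [0, 0, -0.0454], 0.55]
    - [[0, 0, 0], [0, 0, -0.0454], 0.55]
    - [[0, 0, 0], [0, 0, -0.0454], 0.55]
    - [[0, 0, 0], [0, 0, -0.0454], 0.55]
    - [[0, 0, 0], [0, 0, -0.0454], 0.55]
    - [[0, 0, 0], [0, 0, -0.0454], 0.55]
    - [[0, 0, 0], [0, 0, 0], 0.55]
    - [[0, 0, 0], [0, 0, 0], 0.55]

```text
time_s: 10.1
eef_pos: [664.0, -80.8, 132.4]
tcp_rot: [0.143, 0.99, -0.0, -0.0]
wrist_force: [-0.9, -0.1, 0.3]
gripper_width: 47.6
finger_force: 0.0
```

```bash
python3 w.py w4; python3 - <<'E'
from m import *
c=camera('wrist'); s=read_state()
n,l,st,ce=cv2.connectedComponentsWithStats(mask(c['image'],'green'))
for i in range(1,n):
    if st[i,4]>150:
        v,u=np.nonzero(l==i); P=np.array([onz(c,x,y,9)[:2] for x,y in zip(u,v)],np.float32); print(cv2.minAreaRect(P))
E
```

```text
[664.2 -81.  132.4] [-0.959  0.283  0.   ] 47.691876738551976
black [404   0  19  83 646] [414.  37.] [559.8  52.7   8. ]
black [  179   252   381   109 15767] [402. 308.] [791.3   2.    8. ]
black [    0   269   560   151 44969] [223. 367.] [ 808.5 -187.5    8. ]
red [ 422    0  128   65 6264] [485.  26.] [568.6  90.   35. ]
red [496 261  30  39 720] [512. 280.] [771.2  92.4  35. ]
green [ 272  166   21   92 1555] [282. 211.] [663.2 -81.4   9. ]
green [397 171  58  40 662] [426. 191.] [681.6  41.8   9. ]
yellow [420  47  35  38 982] [437.  65.] [584.6  65.9   9. ]
yellow [  8 117  49  36 802] [ 34. 130.] [ 538.9 -257.1    9. ]
((610.9268188476562, -64.43827819824219), (14.741305351257324, 11.273873329162598), 73.51264953613281)
((665.3790893554688, -82.42410278320312), (15.4266357421875, 83.66922760009766), 71.77206420898438)
((681.5974731445312, 41.79322814941406), (57.13407516479492, 10.313981056213379), 45.814090728759766)
```

View pics/w4.png

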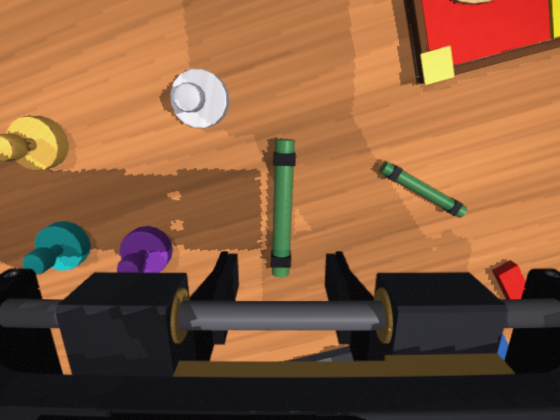

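apply_moves:
  moves:
    - [[0, -0.001, 0.05], [0, 0, 0.0083], 0.55]
    - [[0, 0, 0.06], [0, 0, 0], 0.55]
    - [[0, 0, 0.06], [0, 0, 0], 0.55]
    - [[0, 0, 0.04], [0, 0, 0], 0.55]
    - [[0, 0, 0.01], [0, 0, 0], 0.55]
    - [[0, 0, 0], [0, 0, 0], 0.55]
    - [[0, 0, 0], [0, 0, 0], 0.1]
    - [[0, 0, 0], [0, 0, 0], 0.1]
    - [[0, 0, 0], [0, 0, 0], 0.1]
    - [[0, 0, 0], [0, 0, 0], 0.1]
    - [[0, 0, 0], [0, 0, 0], 0.1]
    - [[0, 0, 0], [0, 0, 0], 0.1]
  newtons: 25

```text
time_s: 11.4
eef_pos: [664.8, -82.2, 22.5]
tcp_rot: [0.156, 0.988, -0.0, 0.0]
wrist_force: [-0.7, -0.6, 1.8]
gripper_width: 15.0
finger_force: 25.0
```

apply_moves:
  moves:
    - [[0, 0, -0.04], [0, 0, 0], 0.1]
    - [[0, 0, -0.08], [0, 0, 0], 0.1]
    - [[0, 0, -0.08], [0, 0, -0.047], 0.1]
    - [[0, 0, 0], [0, 0, -0.047], 0.1]
    - [[0, 0, 0], [0, 0, 0], 0.1]
    - [[0.05, 0.08, 0], [0, 0, 0], 0.1]
    - [[0.05, 0.08, 0], [0, 0, 0], 0.1]
    - [[0.05, 0.08, 0], [0, 0, 0], 0.1]
    - [[0.05, 0.08, 0], [0, 0, 0], 0.1]
    - [[0.04, 0.08, 0], [0, 0, 0], 0.1]
    - [[0.04, 0.08, 0], [0, 0, 0], 0.1]
    - [[0.04, 0.08, 0], [0, 0, 0], 0.1]

```text
time_s: 12.6
eef_pos: [507.8, 201.3, 121.7]
tcp_rot: [0.01, 1.0, -0.001, -0.001]
wrist_force: [0.5, 0.0, 0.1]
gripper_width: 15.1
finger_force: 25.0
```

apply_moves:
  moves:
    - [[0.003, 0.08, 0], [0, 0, 0], 0.1]
    - [[0, 0.08, 0], [0, 0, 0], 0.1]
    - [[0, 0, 0], [0, 0, 0], 0.1]
    - [[0, 0, 0], [0, 0, 0], 0.1]
    - [[0, 0, 0], [0, 0, 0], 0.1]

```text
time_s: 13.1
eef_pos: [509.1, 278.8, 121.4]
tcp_rot: [0.01, 1.0, -0.001, -0.001]
wrist_force: [-0.0, -1.0, -0.4]
gripper_width: 15.0
finger_force: 25.0
```

```bash
python3 - <<'E'
from m import *
c=camera('wrist'); cv2.imwrite('pics/w5.png',c['image']); print(read_state()['eef_pos'],Ro.from_quat(read_state()['tcp_rot']).as_matrix()[:,0])
E
```

```text
[509.35941436 278.53206495 121.44865421] [-9.99796932e-01  2.01372601e-02  7.65262904e-04]
```

View pics/w5.png

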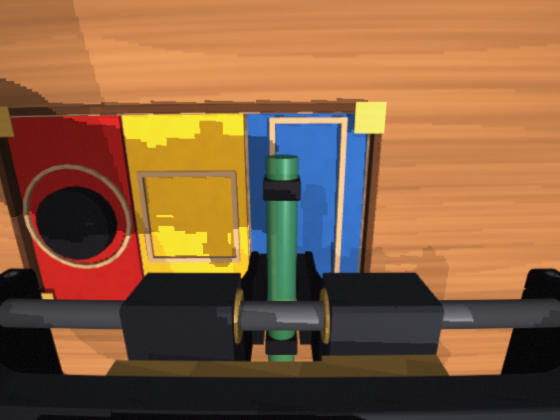

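The rod is held at columns 266–300. The long rim's far end is at (269,119)–(347,118), and the square rim's outer corners are (137,172), (237,170), (241,263) and (147,264).

```bash
python3 - <<'E'
from m import *
c=camera('wrist')
for p in [(269,119),(347,118),(335,272),(137,172),(237,170),(241,263),(147,264),(24,212),(133,212)]: print(p,onz(c,*p,14)[:2].round(1))
for p in [(248,200),(125,200)]: print('edge',onz(c,*p,10)[:2].round(1))
E
```

```text
(269, 119) [431.2 269.4]
(347, 118) [431.6 327.8]
(335, 272) [559.9 322.5]
(137, 172) [469.  163.6]
(237, 170) [469.3 243. ]
(241, 263) [549.7 241.5]
(147, 264) [549.4 159.8]
(24, 212) [500.2  61.6]
(133, 212) [502.  155.1]
edge [494.9 250. ]
edge [492.8 148.1]
```

apply_moves:
  moves:
    - [[0, 0.037, 0], [0, 0, 0], 0.1]
    - [[0, 0, 0.05], [0, 0, 0], 0.1]
    - [[0, 0, 0.06], [0, 0, 0], 0.1]
    - [[0, 0, 0.05], [0, 0, 0], 0.1]
    - [[0, 0, 0], [0, 0, 0], 0.1]
    - [[0, 0, 0], [0, 0, 0], 0.1]

```text
time_s: 13.8
eef_pos: [509.8, 298.3, 42.3]
tcp_rot: [0.009, 1.0, -0.0, -0.0]
wrist_force: [0.3, -0.6, -0.2]
gripper_width: 15.2
finger_force: 25.0
```

apply_moves:
  moves:
    - [[0, 0, 0.006], [0, 0, 0], 0.1]
    - [[0, 0, 0.005], [0, 0, 0], 0.1]
    - [[0, 0, 0.004], [0, 0, 0], 0.1]
    - [[0, 0, 0], [0, 0, 0], 0.1]

```text
time_s: 14.2
eef_pos: [509.5, 298.9, 34.7]
tcp_rot: [0.009, 1.0, -0.0, 0.0]
wrist_force: [-0.5, 1.1, -0.9]
gripper_width: 15.1
finger_force: 25.0
```

apply_moves:
  moves:
    - [[0, 0, 0.003], [0, 0, 0], 0.1]
    - [[0, 0, 0], [0, 0, 0], 0.1]
    - [[0, 0, 0], [0, 0, 0], 0.1]

```text
time_s: 14.5
eef_pos: [509.6, 299.2, 33.4]
tcp_rot: [0.008, 1.0, 0.0, 0.0]
wrist_force: [-0.6, -0.0, 2.9]
gripper_width: 15.5
finger_force: 25.0
```

apply_moves:
  moves:
    - [[0, 0, 0], [0, 0, 0], 0.35]
    - [[0, 0, 0], [0, 0, 0], 0.35]
    - [[0, 0, 0], [0, 0, 0], 0.35]
    - [[0, 0, -0.01], [0, 0, 0], 0.35]
    - [[0, 0, -0.03], [0, 0, 0], 0.35]
    - [[0, 0, -0.06], [0, 0, 0], 0.35]
    - [[0, 0, -0.09], [0, 0, 0], 0.35]
    - [[0, -0.08, 0], [0, 0, 0], 0.55]
    - [[0, -0.08, 0], [0, 0, 0], 0.55]
    - [[0, -0.08, 0], [0, 0, 0], 0.55]
    - [[0, -0.08, 0], [0, 0, 0], 0.55]
    - [[0, -0.08, 0], [0, 0, 0], 0.55]

```text
time_s: 15.7
eef_pos: [506.2, 97.7, 129.3]
tcp_rot: [0.008, 1.0, -0.0, 0.001]
wrist_force: [-0.0, -0.5, -0.0]
gripper_width: 47.5
finger_force: 0.0
```

apply_moves:
  moves:
    - [[0, -0.08, 0], [0, 0, 0], 0.55]
    - [[0, -0.08, 0], [0, 0, 0], 0.55]
    - [[0, -0.08, 0], [0, 0, 0], 0.55]
    - [[0, -0.08, 0], [0, 0, 0], 0.55]
    - [[0, -0.08, 0], [0, 0, 0], 0.55]
    - [[0, -0.08, 0], [0, 0, 0], 0.55]
    - [[0, -0.08, 0], [0, 0, 0], 0.55]
    - [[0, -0.08, 0], [0, 0, 0], 0.55]
    - [[-0.08, 0, 0], [0, 0, 0], 0.55]
    - [[0, 0, 0], [0, 0, 0], 0.55]
    - [[0, 0, 0], [0, 0, 0], 0.55]

```text
time_s: 16.8
eef_pos: [541.3, -221.1, 129.0]
tcp_rot: [0.008, 1.0, 0.0, 0.001]
wrist_force: [-0.8, 0.3, 0.1]
gripper_width: 47.6
finger_force: 0.0
```

```bash
python3 - <<'E'
from m import *
s=read_state();print(s['eef_pos'],Ro.from_quat(s['tcp_rot']).as_matrix()[:,0].round(3))
c=camera('side'); cv2.imwrite('pics/f.png',cv2.resize(c['image'][95:195,240:345],(420,400),interpolation=3))
m=mask(c['image'],'green'); m[:100]=0;m[130:]=0;m[:,:250]=0;m[:,335:]=0
v,u=np.nonzero(m);P=np.array([onz(c,x,y,19)[:2] for x,y in zip(u,v)],np.float32);print(cv2.minAreaRect(P))
w=camera('wrist');h=cv2.cvtColor(w['image'],cv2.COLOR_BGR2HSV)
cv2.imwrite('pics/w6.png',np.hstack([w['image'][:,80:480],cv2.resize(c['image'][95:195,240:345],(400,420),interpolation=3)]))
E
```

```text
[ 541.29905943 -221.09502686  129.00530583] [-1.     0.016 -0.001]Traceback (most recent call last):
  File "<stdin>", line 5, in <module>
cv2.error: OpenCV(4.12.0) /io/opencv/modules/imgproc/src/convhull.cpp:143: error: (-215:Assertion failed) total >= 0 && (depth == CV_32F || depth == CV_32S) in function 'convexHull'
```

```bash
python3 - <<'E'
from m import *
w=camera('wrist')['image'];a=camera('scene')['image']; b=camera('side')['image']
f=lambda i:cv2.resize(i,(380,290),interpolation=3)
cv2.imwrite('pics/w6.png',np.vstack([np.hstack([f(w),f(a)]),np.hstack([f(b),f(a[125:225,275:405])])]))
E
```

```text
(no output)
```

View pics/w6.png

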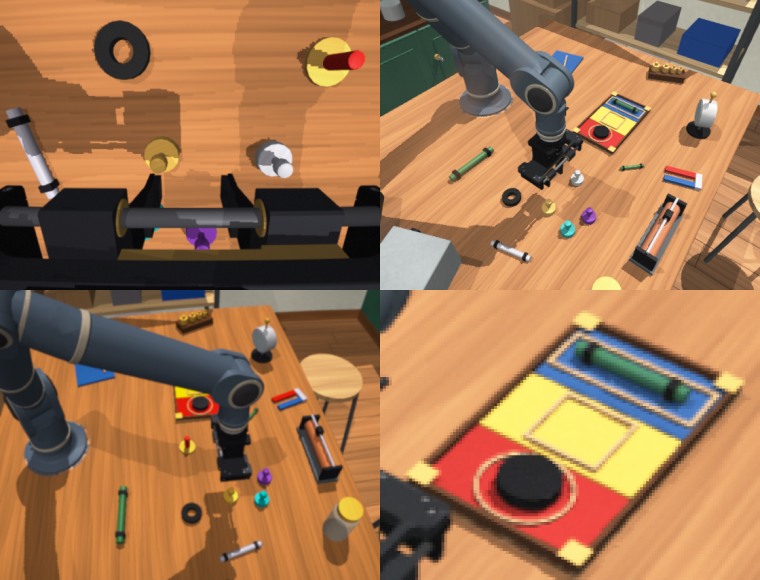

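The composite shows the rod lying inside the long rim and the disc inside the round rim. The brass cap is at about wrist (234,243), with the silvery one to its right.

```bash
python3 - <<'E'
from m import *
w=camera('wrist'); m=mask(w['image'],'yellow'); m[:180]=0;m[260:]=0;m[:,:190]=0;m[:,290:]=0
v,u=np.nonzero(m);print(u.min(),u.max(),v.min(),v.max(),u.mean(),v.mean())
print(onz(w,234,243,42),onz(w,237,225,14))
b=camera('side'); m,ce,a=blob(b['image'],'yellow',(340,297),20);v,u=np.nonzero(m);print(u.min(),u.max(),v.min(),v.max(),a)
print(onz(b,(u.min()+u.max())/2,v.max(),2), onz(b,(u.min()+u.max())/2,v.min(),48))
s=camera('scene');print(onz(s,248.5,292,42))
E
```

```text
215 262 226 251 248.24045801526717 236.20229007633588
[ 553.06339855 -259.06742731   42.        ] [ 548.32347383 -260.12015617   14.        ]
341 350 291 306 114
[ 560.39552577 -273.04022949    2.        ] [ 558.13574808 -264.12853799   48.        ]
[ 550.63602229 -256.30524701   42.        ]
```

apply_moves:
  moves:
    - [[-0.02, -0.075, 0], [0, 0, 0], 0.55]
    - [[0, 0, 0], [0, 0, 0], 0.55]
    - [[0, 0, 0.05], [0, 0, 0], 0.55]
    - [[0, 0, 0.06], [0, 0, 0], 0.55]
    - [[0, 0, 0.06], [0, 0, 0], 0.55]
    - [[0, 0, 0.013], [0, 0, 0], 0.55]
    - [[0, 0, 0], [0, 0, 0], 0.55]
    - [[0, 0, 0], [0, 0, 0], 0.15]
    - [[0, 0, 0], [0, 0, 0], 0.15]
    - [[0, 0, 0], [0, 0, 0], 0.15]
    - [[0, 0, 0], [0, 0, 0], 0.15]
    - [[0, 0, 0], [0, 0, 0], 0.15]
  newtons: 20

```text
time_s: 18.35
eef_pos: [550.4, -259.3, 37.2]
tcp_rot: [0.008, 1.0, -0.0, 0.0]
wrist_force: [-0.5, 0.8, 2.6]
gripper_width: 19.0
finger_force: 20.0
```

apply_moves:
  moves:
    - [[0, 0, -0.03], [0, 0, 0], 0.15]
    - [[0, 0, -0.07], [0, 0, 0], 0.15]
    - [[0, 0, -0.08], [0, 0, 0], 0.15]
    - [[0.01, 0.07, 0], [0, 0, 0], 0.15]
    - [[0.01, 0.07, 0], [0, 0, 0], 0.15]
    - [[0.01, 0.07, 0], [0, 0, 0], 0.15]
    - [[0.01, 0.07, 0], [0, 0, 0], 0.15]
    - [[0.01, 0.07, 0], [0, 0, 0], 0.15]
    - [[0.01, 0.07, 0], [0, 0, 0], 0.15]
    - [[0.01, 0.07, 0], [0, 0, 0], 0.15]
    - [[0.01, 0.07, 0], [0, 0, 0], 0.15]
    - [[0.01, 0.07, 0], [0, 0, 0], 0.15]

```text
time_s: 19.55
eef_pos: [510.1, 57.9, 127.5]
tcp_rot: [0.008, 1.0, -0.0, 0.0]
wrist_force: [0.1, 0.6, -0.6]
gripper_width: 19.1
finger_force: 20.0
```

apply_moves:
  moves:
    - [[0.007, 0.07, 0], [0, 0, 0], 0.15]
    - [[0, 0.07, 0], [0, 0, 0], 0.15]
    - [[0, 0.07, 0], [0, 0, 0], 0.15]
    - [[0, 0.07, 0], [0, 0, 0], 0.15]
    - [[0, 0, 0], [0, 0, 0], 0.15]
    - [[0, 0, 0], [0, 0, 0], 0.15]

```text
time_s: 20.15
eef_pos: [508.9, 197.5, 127.2]
tcp_rot: [0.007, 1.0, -0.0, 0.0]
wrist_force: [-0.3, -0.8, -1.3]
gripper_width: 19.3
finger_force: 20.0
```

apply_moves:
  moves:
    - [[0, 0.009, 0.03], [0, 0, 0], 0.15]
    - [[0, 0, 0.06], [0, 0, 0], 0.15]
    - [[0, 0, 0.06], [0, 0, 0], 0.15]
    - [[0, 0, 0], [0, 0, 0], 0.15]
    - [[0, 0, 0.005], [0, 0, 0], 0.15]
    - [[0, 0, 0.003], [0, 0, 0], 0.15]
    - [[0, 0, 0], [0, 0, 0], 0.15]

```text
time_s: 20.85
eef_pos: [509.9, 201.0, 48.4]
tcp_rot: [0.009, 1.0, 0.0, 0.001]
wrist_force: [-0.6, 0.6, -0.4]
gripper_width: 18.9
finger_force: 20.0
```

apply_moves:
  moves:
    - [[0, 0, 0.002], [0, 0, 0], 0.15]
    - [[0, 0, 0], [0, 0, 0], 0.15]

```text
time_s: 21.05
eef_pos: [509.6, 201.0, 47.0]
tcp_rot: [0.009, 1.0, 0.0, 0.0]
wrist_force: [-0.1, -0.6, -0.8]
gripper_width: 18.9
finger_force: 20.0
```

apply_moves:
  moves:
    - [[0, 0, 0.001], [0, 0, 0], 0.15]
    - [[0, 0, 0], [0, 0, 0], 0.15]

```text
time_s: 21.25
eef_pos: [509.4, 201.0, 46.2]
tcp_rot: [0.008, 1.0, -0.0, 0.0]
wrist_force: [0.4, -0.4, -1.1]
gripper_width: 19.1
finger_force: 20.0
```

apply_moves:
  moves:
    - [[0, 0, 0.002], [0, 0, 0], 0.15]
    - [[0, 0, 0], [0, 0, 0], 0.15]

```text
time_s: 21.45
eef_pos: [509.4, 201.1, 45.3]
tcp_rot: [0.008, 1.0, -0.0, 0.0]
wrist_force: [0.2, -0.7, 1.9]
gripper_width: 18.8
finger_force: 20.0
```

Light contact, so I release and lift off, then go to the cover plate.

apply_moves:
  moves:
    - [[0, 0, 0], [0, 0, 0], 0.5]
    - [[0, 0, 0], [0, 0, 0], 0.5]
    - [[0, 0, 0], [0, 0, 0], 0.5]
    - [[0, 0, -0.02], [0, 0, 0], 0.5]
    - [[0, 0, -0.06], [0, 0, 0], 0.5]
    - [[0, 0, -0.08], [0, 0, 0], 0.5]
    - [[0, -0.07, 0], [0, 0, 0], 0.5]
    - [[0, -0.07, 0], [0, 0, 0], 0.5]
    - [[0.01, -0.07, 0], [0, 0, 0], 0.5]
    - [[0.03, -0.07, 0], [0, 0, 0], 0.5]
    - [[0.03, -0.07, 0], [0, 0, 0], 0.5]
    - [[0.03, -0.07, 0], [0, 0, 0], 0.5]

```text
time_s: 22.65
eef_pos: [455.2, -9.3, 125.6]
tcp_rot: [0.008, 1.0, -0.0, 0.0]
wrist_force: [1.0, -0.5, -0.1]
gripper_width: 43.5
finger_force: 0.0
```

apply_moves:
  moves:
    - [[0.015, -0.06, 0], [0, 0, 0], 0.5]
    - [[0, 0, 0], [0, 0, 0], 0.5]
    - [[0, 0, 0], [0, 0, 0], 0.5]

```text
time_s: 22.95
eef_pos: [448.0, -38.4, 125.6]
tcp_rot: [0.009, 1.0, -0.0, 0.001]
wrist_force: [-0.6, 0.6, -1.3]
gripper_width: 43.6
finger_force: 0.0
```

```bash
python3 - <<'E'
from m import *
w=camera('wrist');a=camera('scene'); b=camera('side'); s=read_state(); print(s['eef_pos'],Ro.from_quat(s['tcp_rot']).as_matrix()[:,0].round(3))
f=lambda i:cv2.resize(i,(380,290),interpolation=3)
cv2.imwrite('pics/w7.png',np.vstack([np.hstack([f(w['image']),f(a['image'])]),np.hstack([f(b['image']),f(a['image'][125:225,275:405])])]))
for c in (a,b,w):
    n,l,st,ce=cv2.connectedComponentsWithStats(mask(c['image'],'red'))
    for i in range(1,n):
        if 40<st[i,4]<4000:
            X=onz(c,*ce[i],29)
            if np.hypot(X[0]-444,X[1]+60)<40: print(ce[i],st[i,4],X)
E
```

```text
[448.35824951 -36.5992515  125.5505036 ] [-1.     0.015 -0.001]
[265.         216.15909091] 88 [443.86969962 -59.69795049  29.        ]
[275.46031746 219.46031746] 63 [443.56029398 -59.24473354  29.        ]
[252.93831169 218.27597403] 616 [444.65818412 -61.90059063  29.        ]
```

View pics/w7.png

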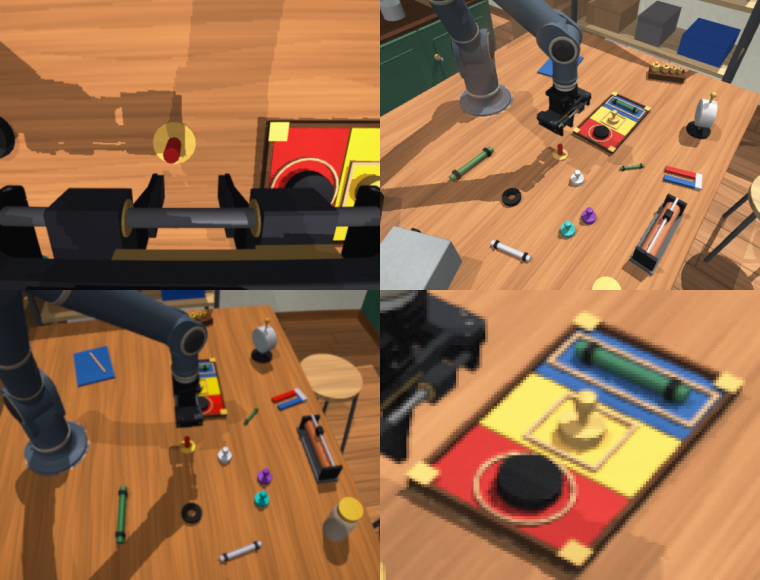

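The composite shows the cap upright in the square rim and the cover's handle at (444,-60) in world mm, on which all three views agree. I'm going for the cover.

apply_moves:
  moves:
    - [[0.008, -0.047, 0], [0, 0, 0], 0.5]
    - [[0, 0, 0], [0, 0, 0], 0.5]
    - [[0, 0, 0.05], [0, 0, 0], 0.5]
    - [[0, 0, 0.06], [0, 0, 0], 0.5]
    - [[0, 0, 0.06], [0, 0, 0], 0.5]
    - [[0, 0, 0.017], [0, 0, 0], 0.5]
    - [[0, 0, 0], [0, 0, 0], 0.5]
    - [[0, 0, 0], [0, 0, 0], 0.15]
    - [[0, 0, 0], [0, 0, 0], 0.15]
    - [[0, 0, 0], [0, 0, 0], 0.15]
    - [[0, 0, 0], [0, 0, 0], 0.15]
    - [[0, 0, 0], [0, 0, 0], 0.15]
  newtons: 20

```text
time_s: 24.3
eef_pos: [443.9, -61.5, 32.2]
tcp_rot: [0.009, 1.0, -0.0, 0.001]
wrist_force: [0.2, 0.6, 4.6]
gripper_width: 17.7
finger_force: 20.0
```

apply_moves:
  moves:
    - [[0, 0, -0.03], [0, 0, 0], 0.15]
    - [[0, 0, -0.07], [0, 0, 0], 0.15]
    - [[0, 0, -0.06], [0, 0, 0], 0.15]
    - [[-0.024, 0.067, 0], [0, 0, 0], 0.15]
    - [[-0.025, 0.07, 0], [0, 0, 0], 0.15]
    - [[-0.025, 0.07, 0], [0, 0, 0], 0.15]
    - [[-0.025, 0.07, 0], [0, 0, 0], 0.15]
    - [[-0.025, 0.07, 0], [0, 0, 0], 0.15]
    - [[0, 0, 0], [0, 0, 0], 0.15]
    - [[0, 0, 0], [0, 0, 0], 0.15]

```text
time_s: 25.3
eef_pos: [507.9, 111.7, 111.3]
tcp_rot: [0.007, 1.0, -0.0, -0.0]
wrist_force: [0.1, -0.6, -1.2]
gripper_width: 17.6
finger_force: 20.0
```

```bash
python3 - <<'E'
from m import *
s=read_state();print(s['eef_pos'])
for n,p in(('scene',(329,192)),('side',(296,165)),('wrist',None)):
    c=camera(n); k,l,st,ce=cv2.connectedComponentsWithStats((mask(c['image'],'black')))
    for i in range(1,k):
        X=onz(c,*ce[i],18)
        if st[i,4]>100 and np.hypot(X[0]-509,X[1]-111)<35: print(n,ce[i],st[i],X)
cv2.imwrite('pics/w8.png',c['image'])
E
```

```text
[507.88630317 111.7299938  111.34978158]
scene [325.45714286 190.90285714] [315 182  22  19 350] [509.67244838 111.11187544  18.        ]
side [294.84487535 164.64542936] [284 155  22  20 361] [508.83182855 108.97111368  18.        ]
wrist [285.15695793 206.01510248] [ 245  187   78   48 1854] [493.58489447 111.41422167  18.        ]
```

apply_moves:
  moves:
    - [[-0.002, -0.002, 0.03], [0, 0, 0], 0.15]
    - [[0, 0, 0.04], [0, 0, 0], 0.15]
    - [[0, 0, 0.028], [0, 0, 0], 0.15]
    - [[0, 0, 0], [0, 0, 0], 0.15]
    - [[0, 0, 0.004], [0, 0, 0], 0.15]
    - [[0, 0, 0], [0, 0, 0], 0.15]

```text
time_s: 26.05
eef_pos: [509.4, 110.0, 60.7]
tcp_rot: [0.008, 1.0, 0.0, 0.0]
wrist_force: [0.5, -0.5, -0.8]
gripper_width: 17.5
finger_force: 20.0
```

apply_moves:
  moves:
    - [[0, 0, 0.003], [0, 0, 0], 0.15]
    - [[0, 0, 0], [0, 0, 0], 0.15]

```text
time_s: 26.25
eef_pos: [509.4, 110.0, 59.3]
tcp_rot: [0.008, 1.0, -0.0, 0.0]
wrist_force: [-0.1, -0.5, -1.4]
gripper_width: 17.0
finger_force: 20.0
```

apply_moves:
  moves:
    - [[0, 0, 0.002], [0, 0, 0], 0.15]
    - [[0, 0, 0], [0, 0, 0], 0.15]

```text
time_s: 26.45
eef_pos: [509.7, 110.0, 58.8]
tcp_rot: [0.009, 1.0, -0.0, 0.001]
wrist_force: [-0.3, -1.1, 5.7]
gripper_width: 17.5
finger_force: 20.0
```

apply_moves:
  moves:
    - [[0, 0, 0.001], [0, 0, 0], 0.15]
    - [[0, 0, 0], [0, 0, 0], 0.15]

```text
time_s: 26.65
eef_pos: [509.7, 110.0, 58.7]
tcp_rot: [0.009, 1.0, -0.001, 0.001]
wrist_force: [-2.0, -1.6, 9.2]
gripper_width: 17.5
finger_force: 20.0
```

Contact made. I'm releasing, lifting clear and backing away.

apply_moves:
  moves:
    - [[0, 0, 0], [0, 0, 0], 0.5]
    - [[0, 0, 0], [0, 0, 0], 0.5]
    - [[0, 0, 0], [0, 0, 0], 0.5]
    - [[0, 0, -0.02], [0, 0, 0], 0.5]
    - [[0, 0, -0.06], [0, 0, 0], 0.5]
    - [[0, 0, -0.08], [0, 0, 0], 0.5]
    - [[0, 0, -0.06], [0, 0, 0], 0.5]
    - [[0, -0.07, 0], [0, 0, 0], 0.5]
    - [[0, -0.07, 0], [0, 0, 0], 0.5]
    - [[0, -0.07, 0], [0, 0, 0], 0.5]
    - [[0, 0, 0], [0, 0, 0], 0.5]
    - [[0, 0, 0], [0, 0, 0], 0.5]

```text
time_s: 27.85
eef_pos: [507.5, 4.5, 167.9]
tcp_rot: [0.009, 1.0, 0.0, 0.0]
wrist_force: [-1.2, -0.4, 0.8]
gripper_width: 43.5
finger_force: 0.0
```

```bash
python3 - <<'E'
from m import *
a=camera('scene')['image'];b=camera('side')['image']
f=lambda i:cv2.resize(i,(400,380),interpolation=3)
cv2.imwrite('pics/z.png',np.hstack([f(a[125:225,275:405]),f(b)]))
E
```

```text
(no output)
```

View pics/z.png

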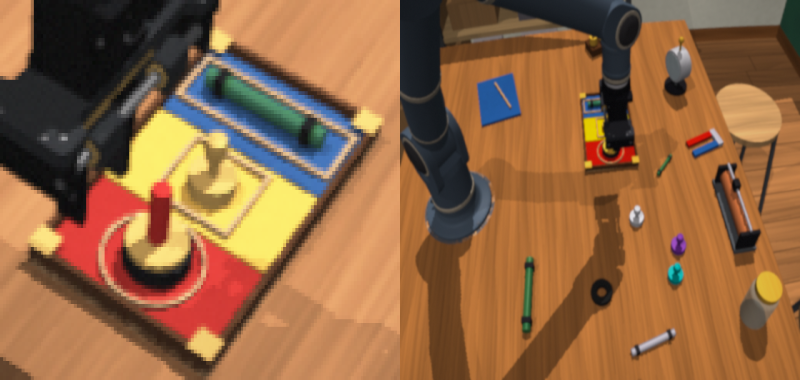

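The picture shows the cover plate upright on the disc, centred at (158,248) in the left panel. The cap stands in the square rim at (212,185) and the rod lies in the trough at (263,108). The look-alikes are untouched, so I'm handing in.

```bash
python3 -c "from bench import *; print(sign_off())"
```

```text
the job is handed in; nothing more can be done
None
```

I handed the job in at about 28 s on the robot's clock; the sign-off returned no verdict, but the last pictures show the disc with its cover plate, the glass rod and the brass cap each in its nest and the look-alikes where they started.

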